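# Post a used coffee capsule through the self-closing flap of the capsule bin

## Robot

A 7-joint arm with a two-finger parallel gripper is mounted at the origin on a cart in front of the work surface, level with it; the furniture and walls round the work are solid. World frame = base frame: x ahead of the robot, y to its left, z up, the work surface at z = 0. Lengths are in mm, angles in rad, forces in N, time in s.
With the tool pointing down it reaches from about 400 to 875 mm from the base axis. Payload 4.4 kg.
Tool frame: the origin (TCP) lies on the centre line of the jaws, within the pads' length; the fingertips stand 11 mm ahead of it and the grasp point (between the pads) lies 8 mm behind it (ctrl.tips_ahead is the distance from the TCP to the fingertips, in mm); z points along the fingers, y is the line along which they close (so a half turn about z gives the same grasp; the last joint's range is limited). The gripper opens to 85 mm and grips with 20 to 120 N. Pads are 22 mm wide; open, the fingers measure 114 mm over their backs; the gripper's body (76 mm by 85 mm) begins 54 mm behind the grasp point. The pads swing forward as they close: fully open they stand 13 mm farther back than shut.
Start: joints at [-1.17, 0.628, 0.038, 1.517, -0.027, 0.996, -0.02], TCP at [292.5, 580.484, 242.313] pointing down, gripper open.
Joint ranges: [-3.06, 3.06], [-0.37, 2.12], [-1.25, 1.32], [0.18, 2.47], [-1.1, 4.24], [0.23, 1.98], [-2.94, 2.94]. Speed limits (rad/s): [2.57, 2.57, 3.14, 3.14, 3.14, 3.14, 3.14].

## Interface

Orientations are given as [roll, pitch, yaw] about the fixed x, y, z axes, in that order (R = Rz(yaw) Ry(pitch) Rx(roll)).
In Python, from cell import ctrl, eyes, job gives the robot as it stands. The module is installed in compiled form; this text tells all that it offers.
- The arm moves only by the tool carry_out, never from a script. Its argument "moves" is a list of rows, each an object of numbers: "tx", "ty", "tz": the shift along the tool's x, y, z as a fraction of full scale; "twist": the turn about the tool's z as a fraction of full scale; "fingers": the opening, from 0 (shut) to 1 (fully open). In form: [{"tx": .., "ty": .., "tz": .., "twist": .., "fingers": ..}, ...]. A call has 1 to 12 rows; each row shifts and turns the commanded pose from where the row before left it, along the tool's axes as they then stand; what a row does not reach is not made up. Full scale, the value 1, is 0.3 m for a shift and pi rad for a turn. A row lasts 1/8 s, in which the tool goes at most 62.5 mm and 10.7 degrees, less where a joint would pass 70% of its speed; a pose out of reach is approached as far as the arm can. A call with a number of a shift or a turn outside -1 to 1 is refused whole. A call with a gripper value outside its range is refused whole. The fingers move at their own pace and stop on an object; the grip force is fixed at half the most. Time passes only in rows, so rows that do not move let the fingers close. It gives the time, the measured TCP pose, the force, the opening and the grip force at its end, in the units of the state.
- ctrl.read_state(): the state, without advancing time (a new reading comes with each control period).
- eyes.get_image(name): name is "scene" or "top" or "wrist"; returns a dict with "color" (420x560x3 uint8, blue, green, red), "fovy" (degrees; the focal length in pixels is half the picture's height over the tangent of half this angle, whatever the lens; pixels are square), "cx", "cy" (the principal point, pixels), "world_from_camera" (4x4, takes a point from camera to world coordinates). Camera axes: x right, y up, looking along -z (the intrinsics and any distortion apply to the point x, -y, -z); pixel columns grow to the right and rows downward; lengths in mm; the calibration is good to about 2 mm. A picture is of the moment at which its call begins. There is no depth.
- job.finish_job(): hands the job in; it is judged then, once.
The state is a dict: "clock": time; "qpos": joint angles; "qd": joint speeds; "tau": joint torques, N m; "eef_pos": TCP position; "tool_rot": TCP orientation; "force": force on the tool from outside, world axes, zero at the start; "torque": the same for the moment, N m; "width": finger opening in mm; "gripper_force": force on a finger pad.
Only numpy, scipy, OpenCV 4.12 (cv2) and the standard library are available. Lean on these libraries where they do the work, as an engineer would, in place of code of your own. Each camera call takes 0.05 s, during which the arm holds its last target. There are 200 camera calls.

## Task

Put the used blue coffee capsule into the pale grey-white capsule bin without picking it up: with one finger push the bin's upright orange lever to the left so that the self-closing flap swings down, and while that finger holds the flap open, push the capsule with the other finger along the ledge and over the edge so that it falls in. Do not slide it onto the shut flap and never lift it; then let the flap close by itself, and leave the red capsule, the mug, the spice jar and the flat tin where they are.

Things in the scene. Friction and masses are not known exactly. Their poses are not given: they have to be found in the camera images.
- capsule_bin: Pale grey-white bin with a flat steel top at z = 135 mm, fixed; 215 (x) x 160 (y) x 135 mm. Origin: centre of its underside; x to its back, y to its left, z up. In mm: loading ledge (black grip mat) x -107 to -5; behind it the opening x -5 to 90, y -35 to 68, covered by the orange flap. Hinge line along x at y -35, z 135; at its right bare steel top with room for a finger, y -80 to -37.
- flap (a joint): Flap with its lever, one part. 0 = shut (flap flush, lever upright); positive rad = flap swung down, lever tipped left by the same angle; hard stop at 1.45. A damped spring shuts it in about 0.5 s; holding takes 3 to 6 N, 10 to 25 mm above the hinge. A fingertip h above the top and d past the hinge line holds it at about atan((d + 5 mm)/h). From 0.9 rad on the left half of the opening is free.
- lever_mid (a point): Middle of the upper edge of the orange lever: an upright plate 4 mm thick on the hinge line, bin x -100 to 87 mm, rising 38 mm above the steel top while shut; it moves with the flap. It can be pushed to the left (+y) anywhere along its length, over the ledge as well as beside the opening.
- ledge_edge (a point): Fixed point on the edge where the loading ledge ends and the opening begins (bin frame: x -5, y 0, z 135 mm). Axes as the bin's. A capsule pushed along the ledge tips over this edge and falls straight in, 125 mm deep, if the flap is held open.
- used_capsule_center (a point): Centre (14 mm above the ledge) of the used capsule: blue truncated cone 28 mm high on its broad end, with a flange 37 mm across, 1.8 mm thick at the bottom; body tapering from 31 to 25 mm, then a rounded top. 16 g. Stands on the ledge, centre 20 to 37 mm left of the bin's middle line (55 to 72 mm left of the hinge line) and 28 to 52 mm before the ledge's end.
- fresh_capsule_center (a point): Centre of a red capsule of the same shape, which stands on the worktop at the left of the bin. To be left alone.
- mug: Cream mug with a handle, 90 x 120 x 94 mm, origin under its middle. Bystander.
- spice_jar: Spice jar with a green cap, 46 mm diameter, 106 mm high, origin under its middle. Bystander.
- tin: Flat food tin, 86 mm diameter, 40 mm high, origin under its middle. Bystander.

How it is judged:
By the outcome, as a careful person would: the job done as asked, in the order asked, and still so for the second after the job is handed in, with the robot touching nothing.
It also fails if it takes over 35 s, if anything falls off the work surface, if the arm or the gripper's body presses on something with over 40 N, if the wrist force passes 120 N, or if a joint passes its speed limit or range.

## Working session

There is one attempt and no reset: what is moved stays moved. The work goes in short steps, Python scripts to look and compute and a tool call to move; the robot and the scene stay as the last step left them, time stands still between calls to the robot, and variables do not carry over. Pictures are saved under pics/ and viewed, at most 10 in all, crops included, and the job is handed in when it is done.

Besides the shell and the picture viewer there is one more tool, called after "Emit:" as name(argument=value, ...), one argument or row to a line, values as JSON. carry_out: Moves the arm, as the interface text tells. Its arguments: {"type":"object","properties":{"moves":{"type":"array","items":{"type":"object","properties":{"tx":{"type":"number","minimum":-1,"maximum":1},"ty":{"type":"number","minimum":-1,"maximum":1},"tz":{"type":"number","minimum":-1,"maximum":1},"twist":{"type":"number","minimum":-1,"maximum":1},"fingers":{"type":"number"}}}}},"required":["moves"]}

```bash
mkdir -p pics
python3 - <<'E'
from cell import ctrl, eyes
import cv2, numpy as np
s=ctrl.read_state()
print({k:np.round(v,3).tolist() for k,v in s.items()}, ctrl.tips_ahead)
for n in("scene","top"):
    d=eyes.get_image(n); cv2.imwrite(f"pics/{n}0.png",d["color"]); print(n,d["fovy"],d["cx"],d["cy"],np.round(d["world_from_camera"],3).tolist(),[k for k in d])
E
```

```text
{'clock': 0.0, 'qpos': [-1.17, 0.629, 0.038, 1.518, -0.027, 0.996, -0.02], 'qd': [-0.001, 0.001, 0.002, -0.001, -0.001, -0.001, -0.0], 'tau': [0.001, -56.339, 1.227, -19.344, 0.011, 0.011, 0.0], 'eef_pos': [292.22, 579.944, 241.394], 'tool_rot': [-3.14, 0.0, 2.675], 'force': [-0.913, 0.397, 0.236], 'torque': [0.003, 0.022, 0.029], 'gripper_force': 0.0, 'width': 85.832} 11.0
scene 51.32196350189104 286.11828402112906 205.4878257505922 [[-0.809, 0.319, -0.494, -229.581], [-0.588, -0.403, 0.702, 1105.002], [0.025, 0.858, 0.513, 936.805], [0.0, 0.0, 0.0, 1.0]] ['color', 'fovy', 'cx', 'cy', 'world_from_camera']
top 57.418995131630844 273.7470596564947 207.9029228777427 [[-0.003, 0.983, -0.185, 341.544], [-1.0, -0.002, 0.004, 32.516], [0.004, 0.186, 0.983, 1139.932], [0.0, 0.0, 0.0, 1.0]] ['color', 'fovy', 'cx', 'cy', 'world_from_camera']
```

View pics/top0.png

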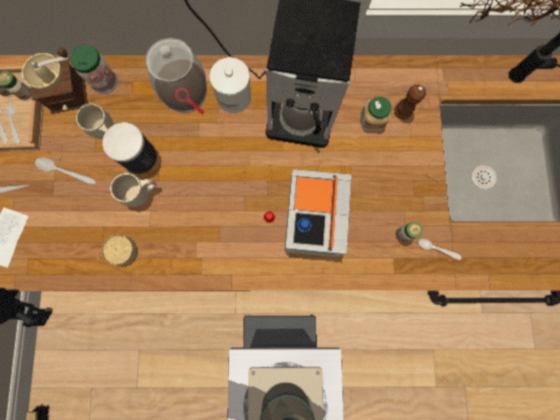

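View pics/scene0.png

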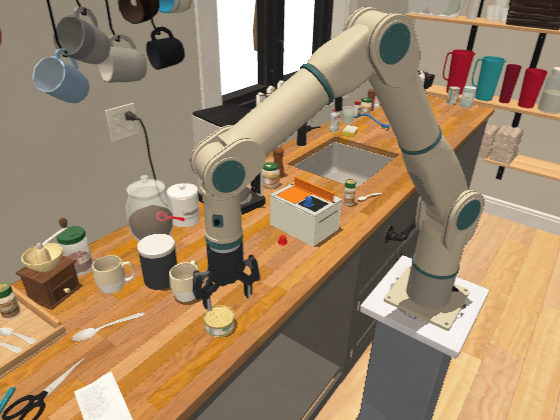

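The top view shows the bin at about px (320,213), with the blue capsule at (305,225), the lever at about column 333, the red capsule at (269,216) and the spice jar at (410,232). I'll measure these by colour masks.

```bash
cat > h.py <<'E'
import cv2, numpy as np
from cell import ctrl, eyes
def ray(d,u,v):
    f=d["color"].shape[0]/2/np.tan(np.radians(d["fovy"]/2)); T=np.array(d["world_from_camera"])
    return T[:3,3],T[:3,:3]@np.array([(u-d["cx"])/f,-(v-d["cy"])/f,-1])
def onz(d,u,v,z):
    o,r=ray(d,u,v); return o+r*(z-o[2])/r[2]
def blobs(d,name,roi):
    hsv=cv2.cvtColor(d["color"],cv2.COLOR_BGR2HSV)
    lo,hi={"blue":((100,120,40),(125,255,255)),"orange":((3,170,120),(15,255,255)),"black":((0,0,0),(180,255,60))}[name]
    m=cv2.inRange(hsv,lo,hi); k=np.zeros_like(m); x0,y0,x1,y1=roi; k[y0:y1,x0:x1]=m[y0:y1,x0:x1]
    c,_=cv2.findContours(k,0,2); return sorted(c,key=cv2.contourArea,reverse=True),k
E
python3 - <<'E'
from h import *
for n,roi in(("top",(285,165,355,262)),("scene",(265,170,345,245))):
    d=eyes.get_image(n); x0,y0,x1,y1=roi
    cv2.imwrite(f"pics/{n}_crop.png",cv2.resize(d["color"][y0:y1,x0:x1],None,fx=6,fy=6,interpolation=cv2.INTER_NEAREST))
    for c in("blue","orange","black"):
        for b in blobs(d,c,roi)[0][:2]:
            if cv2.contourArea(b)<15: continue
            bx=cv2.boxPoints(cv2.minAreaRect(b)); m=b.reshape(-1,2).mean(0)
            z=149 if c=="blue" else 135
            print(n,c,cv2.contourArea(b),m.round(1),onz(d,*m,z).round(1),[onz(d,*p,z)[:2].round(0).tolist() for p in bx])
E
```

```text
top blue 147.5 [304.8 224.1] [485.5 -52.7 149. ] [[502.0, -33.0], [502.0, -69.0], [467.0, -68.0], [467.0, -32.0]]
top orange 1203.0 [321.  205.9] [536.6 -98.  135. ] [[433.0, -21.0], [620.0, -35.0], [613.0, -141.0], [426.0, -124.0]]
top black 508.0 [306.1 226.2] [482.  -57.3 135. ] [[441.0, -25.0], [515.0, -32.0], [508.0, -106.0], [434.0, -98.0]]
scene blue 62.0 [307.9 202.1] [481.5 -39.3 149. ] [[516.0, -58.0], [487.0, -81.0], [452.0, -28.0], [480.0, -6.0]]
scene orange 668.5 [305.2 191.6] [ 545.4 -118.7  135. ] [[609.0, -23.0], [698.0, -203.0], [455.0, -189.0], [394.0, -22.0]]
scene black 103.5 [312.5 203.8] [474.2 -59.5 135. ] [[514.0, -30.0], [545.0, -108.0], [437.0, -95.0], [412.0, -20.0]]
```

View pics/top_crop.png

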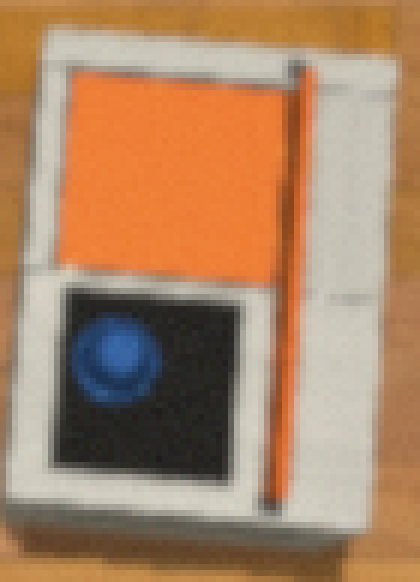

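The crop shows the bin turned slightly clockwise. Its top corners are at about (47,28), (400,60), (368,528) and (5,500) crop px, and the capsule flange is centred at about (116,361). Next I fit the bin frame to these.

Run:
```python
from h import *
d=eyes.get_image("top")
P=lambda u,v,z:onz(d,u/6+285-.5,v/6+165-.5,z)[:2]
w=np.array([P(*p,135) for p in((47,28),(400,60),(368,528),(5,500))])
print(w.round(1),[np.linalg.norm(w[i]-w[(i+1)%4]).round(1) for i in range(4)])
model=np.array([(107.5,80),(107.5,-80),(-107.5,-80),(-107.5,80)])
# flap left corners, ledge-edge seam, lever top ends
w2=np.array([P(*p,135) for p in((72,70),(58,263))]); m2=np.array([(90,68),(-5,68)])
w3=np.array([P(*p,173) for p in((309,67),(281,500))]); m3=np.array([(87,-35),(-100,-35)])
A=np.vstack([model,m2,m3]);B=np.vstack([w,w2,w3])
a,b=A.mean(0),B.mean(0); H=(A-a).T@(B-b); t=np.arctan2(H[0,1]-H[1,0],H[0,0]+H[1,1])
R=np.array([[np.cos(t),-np.sin(t)],[np.sin(t),np.cos(t)]]); o=b-R@a
print("yaw",t,"origin",o.round(1)); print("resid",(B-(A@R.T+o)).round(1).tolist())
c=P(116,361,137); print("capsule",c.round(1),"bin",(R.T@(c-o)).round(1))
np.savez("bin.npz",R=R,o=o,t=t)
```

```text
[[ 638.4  -22.6]
 [ 623.1 -182.1]
 [ 412.4 -159.7]
 [ 424.9   -1.8]] [np.float64(160.3), np.float64(211.9), np.float64(158.4), np.float64(214.5)]
yaw -0.09762137445669818 origin [525.  -91.9]
resid [[-1.4, 0.2], [-1.1, -0.1], [2.1, 1.3], [-0.9, 0.0], [-2.5, -0.6], [3.3, -2.5], [1.2, 1.0], [-0.6, 0.7]]
capsule [485.7 -51.1] bin [-43.1  36.8]
```

Emit:
carry_out(
  moves=[
    {"twist":-0.039,"fingers":0.5},
    {"twist":-0.039,"fingers":0.5},
    {"twist":-0.039,"fingers":0.5},
    {"tx":-0.09,"ty":-0.15,"fingers":0.5},
    {"tx":-0.09,"ty":-0.15,"fingers":0.5},
    {"tx":-0.09,"ty":-0.15,"fingers":0.5},
    {"tx":-0.09,"ty":-0.15,"fingers":0.5},
    {"tx":-0.09,"ty":-0.15,"fingers":0.5},
    {"tx":-0.09,"ty":-0.15,"fingers":0.5},
    {"tx":-0.06,"ty":-0.15,"fingers":0.5},
    {"tx":-0.06,"ty":-0.15,"fingers":0.5},
    {"ty":-0.15,"fingers":0.5},
  ],
)

```text
validation failed for argument at $.mo...
```

Emit:
carry_out(
  moves=[
    {"tx":0.0,"ty":0.0,"tz":0.0,"twist":-0.039,"fingers":0.5},
  ],
)

```text
clock: 0.38
eef_pos: [292.4, 580.4, 242.1]
tool_rot: [-3.141, 0.0, 2.8]
force: [0.2, -0.3, 0.1]
width: 69.7
gripper_force: 0.0
```

A row with all five keys is accepted, so I'll send every key from here on.

Emit:
carry_out(
  moves=[
    {"tx":0,"ty":0,"tz":0,"twist":-0.039,"fingers":0.5},
    {"tx":0,"ty":0,"tz":0,"twist":-0.039,"fingers":0.5},
    {"tx":-0.09,"ty":-0.15,"tz":0,"twist":0,"fingers":0.5},
    {"tx":-0.09,"ty":-0.15,"tz":0,"twist":0,"fingers":0.5},
    {"tx":-0.09,"ty":-0.15,"tz":0,"twist":0,"fingers":0.5},
    {"tx":-0.09,"ty":-0.15,"tz":0,"twist":0,"fingers":0.5},
    {"tx":-0.09,"ty":-0.15,"tz":0,"twist":0,"fingers":0.5},
    {"tx":-0.09,"ty":-0.15,"tz":0,"twist":0,"fingers":0.5},
    {"tx":-0.06,"ty":-0.15,"tz":0,"twist":0,"fingers":0.5},
    {"tx":-0.06,"ty":-0.15,"tz":0,"twist":0,"fingers":0.5},
    {"tx":0,"ty":-0.15,"tz":0,"twist":0,"fingers":0.5},
  ],
)

```text
clock: 1.75
eef_pos: [450.7, 155.9, 242.4]
tool_rot: [3.141, 0.001, 3.041]
force: [-0.1, 0.3, 0.2]
width: 42.7
gripper_force: 0.0
```

Emit:
carry_out(
  moves=[
    {"tx":-0.008,"ty":-0.15,"tz":0,"twist":0,"fingers":0.5},
    {"tx":-0.008,"ty":-0.15,"tz":0,"twist":0,"fingers":0.5},
    {"tx":-0.008,"ty":-0.15,"tz":0,"twist":0,"fingers":0.5},
    {"tx":-0.008,"ty":-0.15,"tz":0,"twist":0,"fingers":0.5},
    {"tx":-0.008,"ty":-0.15,"tz":0,"twist":0,"fingers":0.5},
    {"tx":-0.008,"ty":-0.14,"tz":0,"twist":0,"fingers":0.5},
    {"tx":0,"ty":0,"tz":0,"twist":0,"fingers":0.5},
  ],
)

```text
clock: 2.62
eef_pos: [436.8, -112.8, 242.4]
tool_rot: [-3.14, 0.0, 3.036]
force: [-0.7, 0.8, -0.3]
width: 42.6
gripper_force: 0.0
```

Run:
```python
from h import *
d=eyes.get_image("wrist"); cv2.imwrite("pics/w1.png",d["color"])
s=ctrl.read_state(); print(np.round(s["eef_pos"],1),np.round(s["tool_rot"],3),s["width"],ctrl.tips_ahead)
T=np.array(d["world_from_camera"]);print(T.round(3).tolist(),d["fovy"])
```

```text
[ 437.  -110.5  242.3] [-3.141  0.     3.039] 42.74793595976624 11.0
[[0.106, -0.942, -0.32, 354.774], [0.994, 0.1, 0.034, -104.723], [-0.0, -0.321, 0.947, 374.225], [0.0, 0.0, 0.0, 1.0]] 60.337835818391454
```

View pics/w1.png

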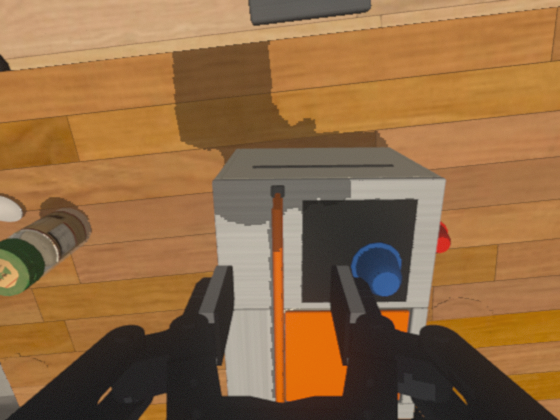

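The wrist view shows the lever's front end at about (278,190) and the black mat with the capsule at about (377,268). The bin's front corners are (216,180) and (443,181), and the flap's front edge is at row ~309. The fingers straddle the lever as planned.

Run:
```python
from h import *
d=eyes.get_image("wrist"); z=np.load("bin.npz"); R,o=z["R"],z["o"]
B=lambda u,v,h:(R.T@(onz(d,u,v,h)[:2]-o)).round(1)
for n,p,h,e in(("FR",(216,180),135,"-107,-80"),("FL",(443,181),135,"-107,80"),("lever front top",(278,190),173,"-100,-35"),("flap FL",(411,311),135,"-5,68"),("flap FR",(286,310),135,"-5,-33")):
    print(n,B(*p,h),"expect",e)
b,_=blobs(d,"blue",(340,230,420,310)); c=b[0].reshape(-1,2)
l,r,t=c[:,0].min(),c[:,0].max(),c[:,1].min()
print("blue box",l,r,t,c[:,1].max(),"L",B(l,268,136),"R",B(r,268,136),"front",B((l+r)/2,t,135))
s=ctrl.read_state(); print("tcp bin",(R.T@(np.array(s["eef_pos"][:2])-o)).round(1))
# fingertip check: inner tips px near (233,268),(332,268)
for u,v in((233,268),(332,268)): print("tip",B(u,v,s["eef_pos"][2]-11))
```

```text
FR [-107.8  -72.1] expect -107,-80
FL [-106.3   82.5] expect -107,80
lever front top [-111.3  -29.6] expect -100,-35
flap FL [-2.8 72.1] expect -5,68
flap FR [ -4.3 -24.6] expect -5,-33
blue box 348 397 243 296 L [-40.8  21.1] R [-40.6  57.3] front [-60.4  38. ]
tcp bin [-85.7 -25.7]
tip [-92.  -49.2]
tip [-91.8  -5.4]
```

Emit:
carry_out(
  moves=[
    {"tx":0,"ty":0,"tz":0.09,"twist":0,"fingers":0.5},
    {"tx":0,"ty":0,"tz":0.09,"twist":0,"fingers":0.5},
    {"tx":0,"ty":0,"tz":0.06,"twist":0,"fingers":0.5},
    {"tx":0,"ty":0,"tz":0.02,"twist":0,"fingers":0.5},
    {"tx":0,"ty":0,"tz":0,"twist":0,"fingers":0.5},
  ],
)

```text
clock: 3.35
eef_pos: [437.4, -108.4, 164.3]
tool_rot: [3.141, -0.0, 3.044]
force: [0.4, 0.6, -0.2]
width: 43.1
gripper_force: 0.0
```

Run:
```python
from h import *
d=eyes.get_image("wrist"); e=eyes.get_image("scene"); 
a=cv2.resize(e["color"][160:250,250:350],None,fx=4,fy=4); a=cv2.copyMakeBorder(a,0,60,0,0,0)[:420]
w=cv2.resize(d["color"],(400,300)); 
cv2.imwrite("pics/w2.png",np.hstack([a,cv2.copyMakeBorder(w,0,120,0,0,0)]))
print(np.round(ctrl.read_state()["eef_pos"],1))
```

```text
[ 437.8 -108.9  164.9]
```

View pics/w2.png

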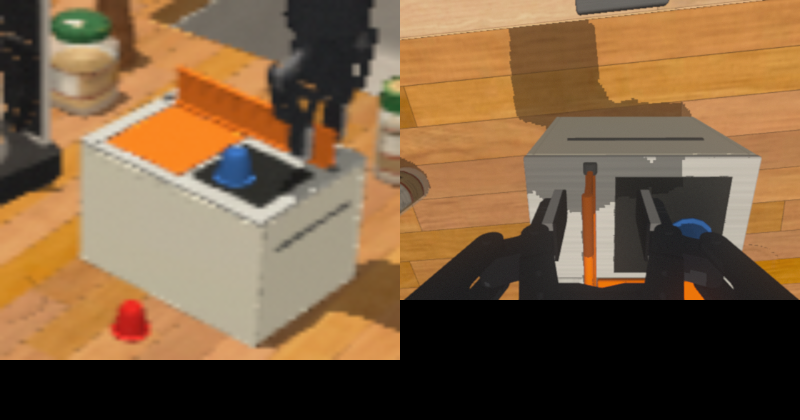

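The left panel (scene) and right panel (wrist) both show the fingers straddling the lever. The right finger is about 11 mm clear of it, and the other finger is in front of the capsule. I'll lower gently to the working height.

Emit:
carry_out(
  moves=[
    {"tx":0,"ty":0,"tz":0.01,"twist":0,"fingers":0.5},
    {"tx":0,"ty":0,"tz":0.01,"twist":0,"fingers":0.5},
    {"tx":0,"ty":0,"tz":0.007,"twist":0,"fingers":0.5},
    {"tx":0,"ty":0,"tz":0,"twist":0,"fingers":0.5},
  ],
)

```text
clock: 3.95
eef_pos: [437.1, -109.3, 156.0]
tool_rot: [3.142, -0.0, 3.042]
force: [1.0, 0.4, 0.1]
width: 42.4
gripper_force: 0.0
```

Emit:
carry_out(
  moves=[
    {"tx":0,"ty":0,"tz":0.01,"twist":0,"fingers":0.5},
    {"tx":0,"ty":0,"tz":0.007,"twist":0,"fingers":0.5},
    {"tx":0,"ty":0,"tz":0,"twist":0,"fingers":0.5},
  ],
)

```text
clock: 4.32
eef_pos: [437.1, -109.2, 150.9]
tool_rot: [3.142, -0.001, 3.042]
force: [0.1, 0.5, 0.3]
width: 43.0
gripper_force: 0.0
```

Emit:
carry_out(
  moves=[
    {"tx":0,"ty":0,"tz":0.007,"twist":0,"fingers":0.5},
    {"tx":0,"ty":0,"tz":0.003,"twist":0,"fingers":0.5},
    {"tx":0,"ty":0,"tz":0,"twist":0,"fingers":0.5},
  ],
)

```text
clock: 4.7
eef_pos: [437.2, -109.2, 148.0]
tool_rot: [3.142, -0.0, 3.042]
force: [0.0, 0.1, 0.5]
width: 42.4
gripper_force: 0.0
```

Emit:
carry_out(
  moves=[
    {"tx":0,"ty":0,"tz":0.005,"twist":0,"fingers":0.5},
    {"tx":0,"ty":0,"tz":0.004,"twist":0,"fingers":0.5},
    {"tx":0,"ty":0,"tz":0,"twist":0,"fingers":0.5},
  ],
)

```text
clock: 5.08
eef_pos: [437.2, -109.2, 145.3]
tool_rot: [3.142, -0.0, 3.042]
force: [0.6, 0.3, 0.1]
width: 42.6
gripper_force: 0.0
```

Emit:
carry_out(
  moves=[
    {"tx":0,"ty":0,"tz":0.005,"twist":0,"fingers":0.5},
    {"tx":0,"ty":0,"tz":0.003,"twist":0,"fingers":0.5},
    {"tx":0,"ty":0,"tz":0,"twist":0,"fingers":0.5},
  ],
)

```text
clock: 5.45
eef_pos: [437.4, -109.3, 144.1]
tool_rot: [-3.142, 0.001, 3.042]
force: [-2.6, 0.8, 15.0]
width: 42.6
gripper_force: 7.4
```

Contact came at TCP z ≈ 144.3, so the tips reach the top about 9.5 mm ahead of the TCP. I'll raise to h ≈ 10.5 mm and swing the lever left.

Emit:
carry_out(
  moves=[
    {"tx":0,"ty":0,"tz":-0.04,"twist":0,"fingers":0.5},
    {"tx":0,"ty":0,"tz":0,"twist":0,"fingers":0.5},
    {"tx":0,"ty":0.03,"tz":0,"twist":0,"fingers":0.5},
    {"tx":0,"ty":0.03,"tz":0,"twist":0,"fingers":0.5},
    {"tx":0,"ty":0.03,"tz":0,"twist":0,"fingers":0.5},
    {"tx":0,"ty":0.03,"tz":0,"twist":0,"fingers":0.5},
    {"tx":0,"ty":0,"tz":0,"twist":0,"fingers":0.5},
    {"tx":0,"ty":0,"tz":0,"twist":0,"fingers":0.5},
  ],
)

```text
clock: 6.45
eef_pos: [440.8, -73.8, 154.9]
tool_rot: [-3.141, -0.0, 3.042]
force: [-0.9, -3.4, 2.8]
width: 42.4
gripper_force: 1.9
```

Run:
```python
from h import *
d=eyes.get_image("wrist"); e=eyes.get_image("scene"); t=eyes.get_image("top")
f=lambda i,x0,y0,x1,y1:cv2.resize(i["color"][y0:y1,x0:x1],(400,300))
cv2.imwrite("pics/w3.png",np.vstack([np.hstack([f(e,250,165,350,240),f(d,0,0,560,420)]),np.hstack([f(t,270,165,370,240),np.zeros((300,400,3),np.uint8)])]))
s=ctrl.read_state();z=np.load("bin.npz");print(np.round(s["eef_pos"],1),z["R"].T@(np.array(s["eef_pos"][:2])-z["o"]))
```

```text
[440.8 -73.7 155. ] [-85.5503877    9.98234758]
```

View pics/w3.png

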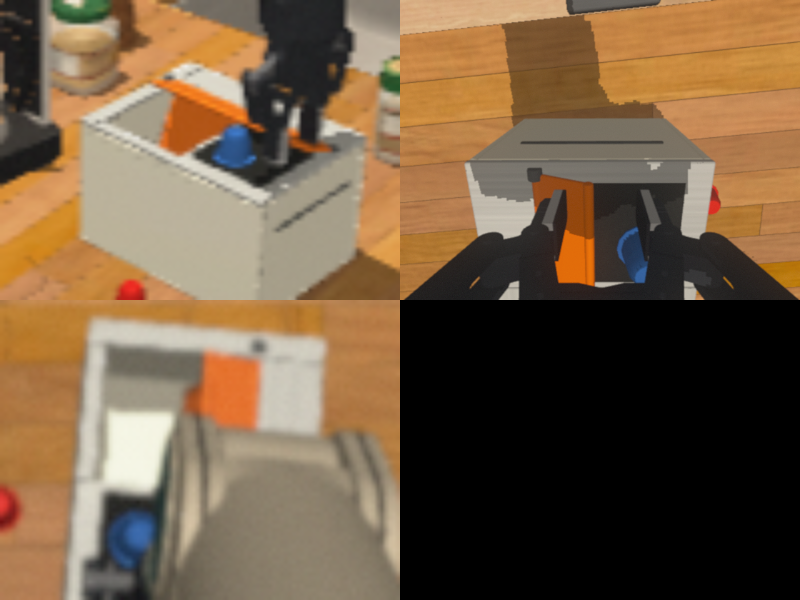

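The flap is well open at about 1.2 rad with 3.4 N held. The pushing finger stands in front of the capsule and in line with it, so I can start the push.

Emit:
carry_out(
  moves=[
    {"tx":-0.025,"ty":0,"tz":0,"twist":0,"fingers":0.5},
    {"tx":-0.025,"ty":0,"tz":0,"twist":0,"fingers":0.5},
    {"tx":-0.025,"ty":0,"tz":0,"twist":0,"fingers":0.5},
    {"tx":-0.025,"ty":0,"tz":0,"twist":0,"fingers":0.5},
    {"tx":-0.025,"ty":0,"tz":0,"twist":0,"fingers":0.5},
    {"tx":0,"ty":0,"tz":0,"twist":0,"fingers":0.5},
  ],
)

```text
clock: 7.35
eef_pos: [479.8, -77.3, 155.2]
tool_rot: [-3.142, 0.003, 3.043]
force: [-1.4, -1.4, 2.9]
width: 42.5
gripper_force: 1.9
```

Run:
```python
from h import *
d=eyes.get_image("wrist"); e=eyes.get_image("scene"); t=eyes.get_image("top")
f=lambda i,x0,y0,x1,y1:cv2.resize(i["color"][y0:y1,x0:x1],(400,300))
cv2.imwrite("pics/w4.png",np.vstack([np.hstack([f(e,250,165,350,240),f(d,0,0,560,420)]),np.hstack([f(t,270,165,370,240),np.zeros((300,400,3),np.uint8)])]))
s=ctrl.read_state();z=np.load("bin.npz");print(np.round(s["eef_pos"],1),z["R"].T@(np.array(s["eef_pos"][:2])-z["o"]))
```

```text
[479.7 -77.4 155.4] [-46.48600598  10.03291478]
```

View pics/w4.png

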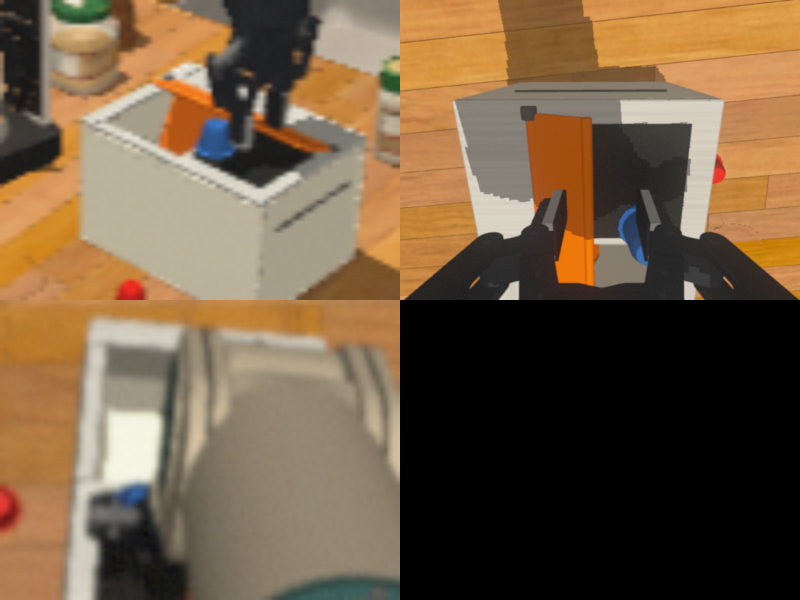

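The capsule is ahead of the finger at the ledge's end, and the flap is still open. I'll push it on over the edge and hold for a moment.

Emit:
carry_out(
  moves=[
    {"tx":-0.025,"ty":0,"tz":0,"twist":0,"fingers":0.5},
    {"tx":-0.025,"ty":0,"tz":0,"twist":0,"fingers":0.5},
    {"tx":-0.025,"ty":0,"tz":0,"twist":0,"fingers":0.5},
    {"tx":-0.025,"ty":0,"tz":0,"twist":0,"fingers":0.5},
    {"tx":-0.025,"ty":0,"tz":0,"twist":0,"fingers":0.5},
    {"tx":-0.02,"ty":0,"tz":0,"twist":0,"fingers":0.5},
    {"tx":0,"ty":0,"tz":0,"twist":0,"fingers":0.5},
    {"tx":0,"ty":0,"tz":0,"twist":0,"fingers":0.5},
    {"tx":0,"ty":0,"tz":0,"twist":0,"fingers":0.5},
  ],
)

```text
clock: 8.62
eef_pos: [522.7, -81.7, 155.4]
tool_rot: [-3.141, 0.003, 3.042]
force: [1.0, -2.6, 2.6]
width: 42.7
gripper_force: 1.9
```

Run:
```python
from h import *
d=eyes.get_image("wrist"); e=eyes.get_image("scene"); t=eyes.get_image("top")
f=lambda i,x0,y0,x1,y1:cv2.resize(i["color"][y0:y1,x0:x1],(400,300))
cv2.imwrite("pics/w5.png",np.vstack([np.hstack([f(e,250,165,350,240),f(d,0,0,560,420)]),np.hstack([f(t,270,165,370,240),np.zeros((300,400,3),np.uint8)])]))
s=ctrl.read_state();z=np.load("bin.npz");print(np.round(s["eef_pos"],1),z["R"].T@(np.array(s["eef_pos"][:2])-z["o"]))
```

```text
[522.6 -81.7 155.4] [-3.41280999  9.92656296]
```

View pics/w5.png

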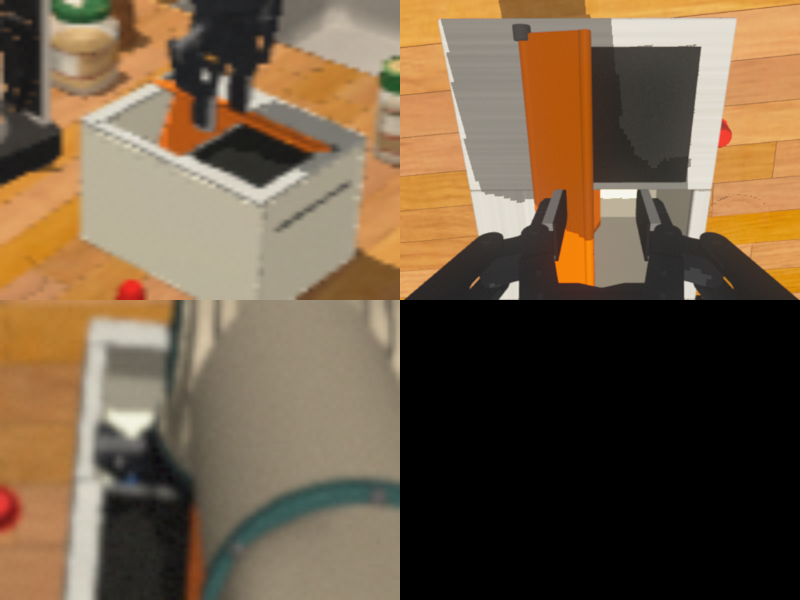

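The ledge is empty and the scene view shows no capsule on top. The top view has a hint of blue at about px (304,209). I'll check its depth before letting the flap shut.

Run:
```python
from h import *
z=np.load("bin.npz")
for n in("top","scene"):
    d=eyes.get_image(n); hsv=cv2.cvtColor(d["color"],cv2.COLOR_BGR2HSV)
    k=cv2.inRange(hsv,(100,60,20),(125,255,255)); k[:165]=0;k[265:]=0;k[:,:265]=0;k[:,365:]=0
    ys,xs=np.nonzero(k); print(n,len(xs))
    if len(xs): 
        u,v=np.median(xs),np.median(ys); print(u,v,[(h,(z["R"].T@(onz(d,u,v,h)[:2]-z["o"])).round(0).tolist()) for h in(15,100,149)])
```

```text
top 11
303.0 209.0 [(15, [22.0, 35.0]), (100, [6.0, 40.0]), (149, [-4.0, 43.0])]
scene 0
```

The blue patch fits a capsule lying on the bin floor at bin (22, 35). At top height that spot would be inside the finger. I'll release the lever, wait for the flap, then go up.

Emit:
carry_out(
  moves=[
    {"tx":0,"ty":-0.07,"tz":0,"twist":0,"fingers":0.5},
    {"tx":0,"ty":-0.06,"tz":0,"twist":0,"fingers":0.5},
    {"tx":0,"ty":0,"tz":0,"twist":0,"fingers":0.5},
    {"tx":0,"ty":0,"tz":0,"twist":0,"fingers":0.5},
    {"tx":0,"ty":0,"tz":0,"twist":0,"fingers":0.5},
    {"tx":0,"ty":0,"tz":0,"twist":0,"fingers":0.5},
    {"tx":0,"ty":0,"tz":0,"twist":0,"fingers":0.5},
    {"tx":0,"ty":0,"tz":-0.1,"twist":0,"fingers":0.5},
    {"tx":0,"ty":0,"tz":-0.15,"twist":0,"fingers":0.5},
    {"tx":0,"ty":0,"tz":-0.15,"twist":0,"fingers":0.5},
    {"tx":0.1,"ty":0,"tz":0,"twist":0,"fingers":0.5},
    {"tx":0,"ty":0,"tz":0,"twist":0,"fingers":0.5},
  ],
)

```text
clock: 10.38
eef_pos: [485.9, -117.1, 275.6]
tool_rot: [-3.142, -0.001, 3.042]
force: [0.1, -0.2, -0.1]
width: 42.9
gripper_force: 0.0
```

Run:
```python
from h import *
d=eyes.get_image("wrist"); e=eyes.get_image("scene"); t=eyes.get_image("top")
f=lambda i,x0,y0,x1,y1:cv2.resize(i["color"][y0:y1,x0:x1],(400,300))
cv2.imwrite("pics/w6.png",np.vstack([np.hstack([f(e,250,165,350,240),f(d,0,0,560,420)]),np.hstack([f(t,270,165,370,240),f(e,0,0,560,420)])]))
```

```text
(no output)
```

View pics/w6.png

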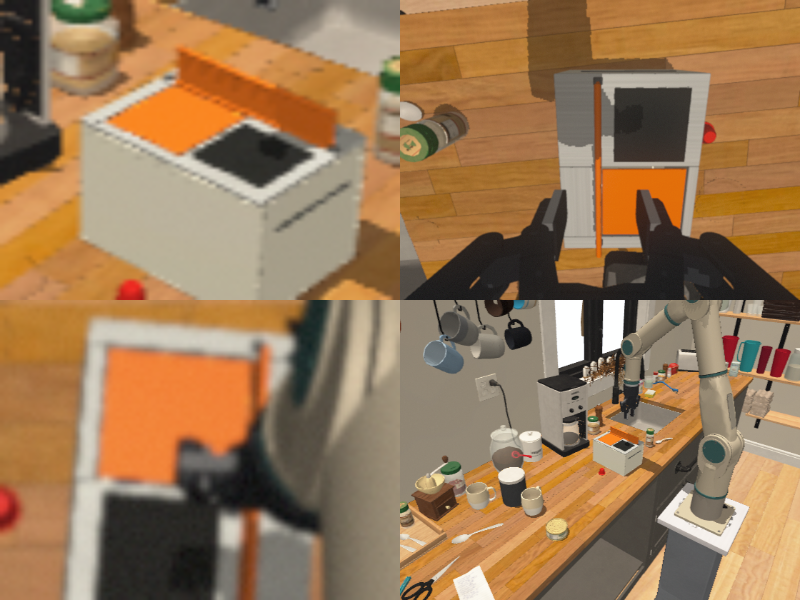

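The flap is shut, the lever is upright, the ledge is empty, and everything else is where it was.

```bash
python3 -c "
from cell import job
print(job.finish_job())"
```

```text
the job is handed in; nothing more can be done
None
```

The job is handed in: the blue capsule was pushed over the ledge into the bin with the flap held open, the flap then closed by itself, and the last pictures show the red capsule, mug, spice jar and tin undisturbed (about 10.5 s on the clock; no verdict was returned).

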